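Take the bar-handled lid off the storage box

TASK

The lid with the bar handle is to be aired: raise it on its hinges until it stands upright, lift it straight up off its hinge pins, and stand it in any slot of the wooden drying rack, hinge edge down, across the rails between the prongs. Set it down rather than dropping it, leave the two lids with round knobs closed, and do not knock the shakers about.

Things in the scene. Friction and masses are not known exactly. Their poses are not given: they have to be found in the camera images.
- storage_box: fixed wooden box, three compartments in a row along its y: 120 (x) x 300 (y) x 80 mm high. Origin at the centre of its underside, z up, x from the front wall to the hinged back. Compartment centres at y = -100, 0, +100 mm, each closed by one lid (which lid is where varies)
- box_pins (a point): middle of the line of hinge pins behind the box's back wall: box x = +80, z = 84 mm, line along y. Per lid one steel block 44 mm wide (box x 72 to 88 mm, z to 92 mm), from each side of which a flat upright pin (6 mm thick in x, 13 mm high in z) stands out 20 mm
- lid_rest (a point): rounded top of the middle one of three steel lid rests: round posts of 10 mm, one behind each hinge block (box x = +94, y = -100, 0, +100, tops at z = 144 mm), standing between a raised lid's two hooks. A raised lid let go past upright leans on its post, about 5 to 10 degrees back, and stays up
- lid_bar: the lid to take off: loose wooden plate with a bar handle, 0.16 to 0.26 kg. Origin on its hinge axis; x points to the back of the box, y along the hinge, z out of its upper face. Closed: axes parallel to the box's, origin on the pin line. Plate: x -152 to -14, y +-46, z +-4 mm. Opens by turning about +y; upright, its x axis points down and handle and upper face look to the back of the box. Falls shut if let go half open
- bar_handle (a point): middle of the lid's handle, a round steel bar of 9 mm diameter along lid y at lid x = -130, z = +38 mm, on posts at y = +-38 mm (67 mm clear between them, 29 mm clear beneath the bar). The bar can turn between gripping fingers (the lid may sag a few degrees when it hangs), so the lid can be swung up with the fingers pointing down all the while
- lid_hooks (a point): open end of the lid's two steel hinge hooks (lid y = +-31 mm, each 12 mm wide, 21 mm thick in z, ending at lid x = +12 mm). They hold the pins with 1 to 5 mm of play, no spring or latch; their tapered mouths (9 mm) open along lid +x, so they leave the pins only straight up with the lid within about 20 degrees of upright
- lid_knob_a: one of the two other lids: same plate and hinges as lid_bar, but with a low round knob (26 mm across, 24 mm high) instead of the bar; lies closed and stays closed. Origin and axes as for lid_bar
- lid_knob_b: one of the two other lids: same plate and hinges as lid_bar, but with a low round knob (26 mm across, 24 mm high) instead of the bar; lies closed and stays closed. Origin and axes as for lid_bar
- dry_rack: fixed wooden drying rack; origin at the centre of its underside, z up. Two rails along x, 174 mm long, 18 mm wide, at y = +-31 mm, tops at z = 20 mm; on each rail four round 8 mm prongs at x = -75, -25, +25, +75 mm, tops at z = 105 mm, making three slots 42 mm wide in x, centred at x = -50, 0, +50 mm
- rack_slot (a point): centre of the middle slot at rail-top height (20 mm above the rack's underside). The lid stands in a slot with its face to the rack's +x or -x and its hinge hooks on the rails, its origin then about 32 mm above the worktop; it may lean on the prongs
- shaker_0: small glass shaker with dark cap, 37 mm across, 69 mm high, loose, behind the box; origin at its underside. To be left alone
- shaker_1: small glass shaker with pale cap, 37 mm across, 69 mm high, loose, left of the rack; origin at its underside. To be left alone

How it is judged:
By the outcome, as a careful person would: the job done as asked, in the order asked, and still so for the second after the job is handed in, with the robot touching nothing.
It also fails if it takes over 54 s, if anything falls off the work surface, if the arm or the gripper's body presses on something with over 40 N, if the wrist force passes 120 N, or if a joint passes its speed limit or range.

ROBOT

A 7-joint arm with a two-finger parallel gripper is mounted at the origin on a cart in front of the work surface, level with it; the furniture and walls round the work are solid. World frame = base frame: x ahead of the robot, y to its left, z up, the work surface at z = 0. Lengths are in m, angles in rad, forces in N, time in s.
With the tool pointing down it reaches from about 0.4 to 0.875 m from the base axis. Payload 19.3 kg.
Tool frame: the origin (TCP) lies midway between the tips of the shut fingers; the grasp point (between the pads) lies 19 mm behind it; z points along the fingers, y is the line along which they close (so a half turn about z gives the same grasp; the last joint's range is limited). The gripper opens to 85 mm and grips with 20 to 120 N. Pads are 22 mm wide; open, the fingers measure 114 mm over their backs; the gripper's body (76 mm by 85 mm) begins 54 mm behind the grasp point. The pads swing forward as they close: fully open they stand 13 mm farther back than shut.
Start: joints at [-1.2, 0.521, -0.036, 1.599, 0.021, 1.021, -0.113], TCP at [0.267, 0.565, 0.231] pointing down, gripper open.
Joint ranges: [-2.91, 2.91], [-0.3, 2.13], [-1.5, 1.42], [0.17, 2.43], [-1.26, 4.41], [0.16, 1.93], [-2.52, 2.52]. Speed limits (rad/s): [1.89, 1.89, 2.39, 2.39, 3.01, 3.01, 3.01].

INTERFACE

Orientations are given as [roll, pitch, yaw] about the fixed x, y, z axes, in that order (R = Rz(yaw) Ry(pitch) Rx(roll)).
In Python, from workcell import * gives the robot as it stands. The module is installed in compiled form; this text tells all that it offers.
- The arm moves only by the tool play_rows, never from a script. Its argument "deltas" is a list of rows, each a list of 7 numbers: the shift along the tool's x, y, z in units of 500 mm (1.0 is 500 mm), then the turn, a rotation vector about the tool's x, y, z in units of 120 degrees (1.0 is 120 degrees), then the closure, from 0 (fully open) to 1 (shut). A call has 1 to 10 rows; each row is the pose to reach, as a shift and turn from the pose commanded when the call began, along the tool's axes at that moment; what a row does not reach only later rows make up. A row lasts 1/10 s, in which the tool goes at most 50 mm and 8.59 degrees, less where a joint would pass 70% of its speed; a pose out of reach is approached as far as the arm can. A call with a number of a shift or a turn outside -1 to 1 is refused whole. A call with a gripper value outside its range is refused whole. The fingers move at their own pace and stop on an object; "newtons" is the grip in N (left out, the last holds). Time passes only in rows, so rows that repeat a pose let the fingers close. It gives the time, the measured TCP pose, the force, the opening and the grip force at its end, in the units of the state.
- observe(): the state, without advancing time (a new reading comes with each control period).
- grab_frame(name): name is "side" or "top" or "wrist"; returns the picture (420x560x3 uint8, red, green, blue); there is no depth.
- get_calibration(name): a dict with "fovy" (degrees; the focal length in pixels is half the picture's height over the tangent of half this angle, whatever the lens; pixels are square), "cx", "cy" (the principal point, pixels), "xyz" and "rotation" of the camera in the world. Camera axes: x right, y down, z forward; pixel columns grow to the right and rows downward; lengths in m; the calibration is good to about 2 mm. A picture is of the moment at which its call begins: read the wrist's pose just before it. get_calibration takes no time and is no camera call; for the wrist camera it gives the pose at the moment of the call.
- job_done(): hands the job in; it is judged then, once.
The state is a dict: "clock": time; "qpos": joint angles; "qd": joint speeds; "joint_efforts": joint torques, N m; "position": TCP position; "tool_rot": TCP orientation; "force": force on the tool from outside, world axes, zero at the start; "moment": the same for the moment, N m; "grip_width": finger opening in m; "finger_force": force on a finger pad.
Only numpy, scipy, OpenCV 4.12 (cv2) and the standard library are available. Lean on these libraries where they do the work, as an engineer would, in place of code of your own. Each camera call takes 0.05 s, during which the arm holds its last target. There are 200 camera calls.

## Working session

There is one attempt and no reset: what is moved stays moved. The work goes in short steps, Python scripts to look and compute and a tool call to move; the robot and the scene stay as the last step left them, time stands still between calls to the robot, and variables do not carry over. Pictures are saved under pics/ and viewed, at most 10 in all, crops included, and the job is handed in when it is done.

Besides the shell and the picture viewer there is one more tool, called after "Request:" as name(argument=value, ...), one argument or row to a line, values as JSON. play_rows: Moves the arm, as the interface text tells. Its arguments: {"type":"object","properties":{"deltas":{"type":"array"},"newtons":{"type":"number"}},"required":["deltas"]}

```bash
mkdir -p pics; cat > h.py <<'E'
from workcell import *
import numpy as np, cv2
def look(n,f):
    c=get_calibration(n); im=grab_frame(n); cv2.imwrite('pics/'+f,im[:,:,::-1]); return im,c
def foc(c): return 210/np.tan(np.radians(c['fovy'])/2)
def ray(c,u,v):
    R=np.array(c['rotation']); 
    d=R@np.array([(u-c['cx'])/foc(c),(v-c['cy'])/foc(c),1]); return np.array(c['xyz']),d
def onz(c,u,v,z):
    o,d=ray(c,u,v); return o+d*(z-o[2])/d[2]
def proj(c,p):
    q=np.array(c['rotation']).T@(np.array(p)-c['xyz']); return q[:2]/q[2]*foc(c)+[c['cx'],c['cy']]
E
python3 - <<'E'
from h import *
import json
a,c=look('top','top0.png'); b,d=look('side','side0.png')
json.dump({k:(np.array(v).tolist()) for k,v in c.items()},open('top.json','w'))
print(c,d); s=observe(); print(s)
cv2.imwrite('pics/both0.png',np.hstack([a,b])[:,:,::-1][:, :]) 
E
```

```text
{'fovy': 48.9299171603525, 'cx': 280.90026635499424, 'cy': 214.64056099741748, 'xyz': array([0.4248608 , 0.07095142, 1.21771475]), 'rotation': array([-3.03693712e+00, -1.70549980e-03, -1.59102728e+00])} {'fovy': 49.764059993080515, 'cx': 269.2284335159253, 'cy': 208.44819108124597, 'xyz': array([ 0.1357455 , -0.67728082,  0.56648124]), 'rotation': array([-2.059282  , -0.0030132 , -0.50353228])}
{'clock': 0.1, 'qpos': array([-1.20020337,  0.52196185, -0.03634304,  1.5999172 ,  0.0211967 ,
        1.02110069, -0.11280085]), 'qd': array([-0.00066843, -0.00188246,  0.00098113, -0.0008473 , -0.00045466,
        0.00021751,  0.00032074]), 'joint_efforts': array([ 3.64634463e-03, -9.28486991e+01,  1.98393658e+00, -3.70536375e+01,
        1.80900662e-02,  5.25816387e-03,  1.82968972e-05]), 'position': array([0.26655832, 0.56498914, 0.23079058]), 'tool_rot': array([-3.14059204e+00,  5.86416960e-05,  2.70079909e+00]), 'force': array([-0.1978338 ,  0.32938309,  0.2526983 ]), 'moment': array([ 0.00774652,  0.00310538, -0.04059   ]), 'finger_force': 0.0, 'grip_width': 0.08542271263323337}
```

View pics/top0.png

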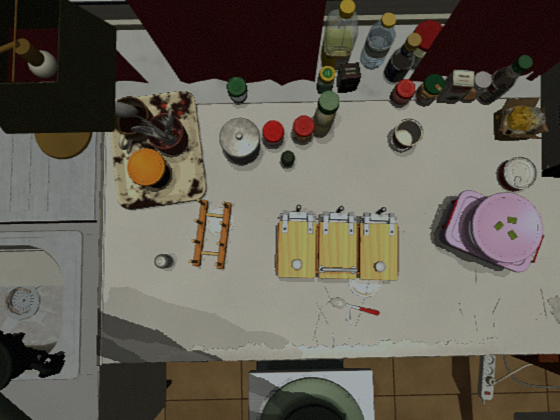

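View pics/side0.png

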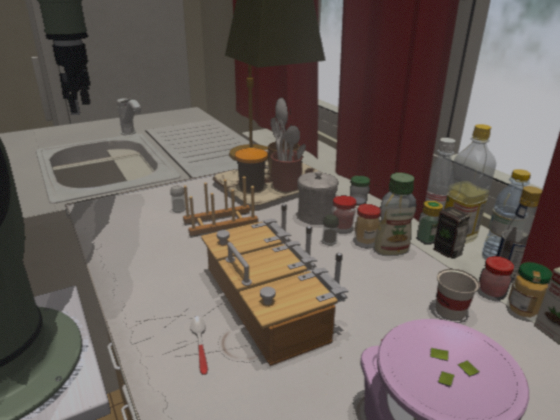

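Top: the bar lid is in the middle, bar about (338,269), hinges at the top of the picture (+x). Rack rails are near (200,235) and (222,235), with shakers at (163,260) and (288,158). I'll enlarge the box and rack area next.

```bash
python3 - <<'E'
import re
s=open('h.py').read()
s=s.replace("import numpy as np, cv2","import numpy as np, cv2\nfrom scipy.spatial.transform import Rotation as Ro")
s=s.replace("np.array(c['rotation'])","Ro.from_euler('xyz',c['rotation']).as_matrix()")
open('h.py','w').write(s)
E
python3 - <<'E'
from h import *
c=get_calibration('top')
im=cv2.imread('pics/top0.png')
cr=im[190:290,150:410]; cv2.imwrite('pics/crop0.png',cv2.resize(cr,None,fx=3,fy=3,interpolation=cv2.INTER_CUBIC))
print('bar',onz(c,338,269,.122),'plate corners',onz(c,278,278,.088),onz(c,399,279,.088))
print('rack',[onz(c,u,v,.02).round(3) for u,v in [(200,235),(222,235)]])
print('shakers',onz(c,163,260,.069),onz(c,288,158,.069))
E
```

```text
bar [ 0.40831389 -0.06527318  0.122     ] plate corners [0.38907222 0.07678625 0.088     ] [ 0.38071163 -0.21672718  0.088     ]
rack [array([0.502, 0.277, 0.02 ]), array([0.501, 0.22 , 0.02 ])]
shakers [0.43841096 0.36068347 0.069     ] [0.68945486 0.04563479 0.069     ]
```

View pics/crop0.png

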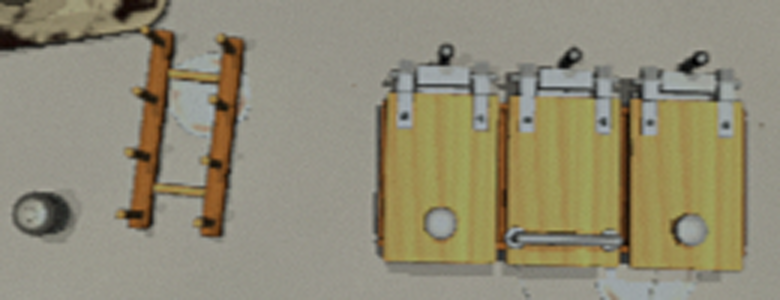

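Crop (×3, offset 150,190): bar ends (513,237) and (614,240). The left rail runs (160,32)–(140,227) and the right rail (232,38)–(211,236). Plate front edges run (385,260)–(743,268).

```bash
python3 - <<'E'
from h import *
c=get_calibration('top')
f=lambda u,v,z: onz(c,150+u/3,190+v/3,z)
b1,b2=f(513,237,.122),f(614,240,.122); d=b1-b2
print('bar',b1,b2,'len',np.linalg.norm(d),'mid',(b1+b2)/2,'yaw',np.degrees(np.arctan2(-d[0],d[1])))
p1,p2=f(385,261,.088),f(743,269,.088); d=p1-p2
print('front edge',p1,p2,np.linalg.norm(d),'yaw',np.degrees(np.arctan2(-d[0],d[1])))
h=f(570,80,.09); print('hinge blk',h)
L=[f(160,30,.02),f(140,227,.02),f(232,37,.02),f(211,236,.02)]
print('rails',np.round(L,3),'len',np.linalg.norm(L[0]-L[1]),'ctr',np.mean(L,0),'yaw',[np.degrees(np.arctan2(*(L[i]-L[i+1])[1::-1])) for i in (0,2)])
# prong tops (crop px)
for p in [(147,33),(138,92),(130,153),(121,215),(223,40),(216,100),(208,162),(202,223)]: print(f(*p,.105).round(3))
E
```

```text
bar [ 0.40912592 -0.02518309  0.122     ] [ 0.40517696 -0.10449557  0.122     ] len 0.07941073003847363 mid [ 0.40715144 -0.06483933  0.122     ] yaw -2.8503944905582506
front edge [0.39146068 0.07593046 0.088     ] [ 0.37917556 -0.21341614  0.088     ] 0.28960727638899714 yaw -2.4312120655989045
hinge blk [ 0.53533888 -0.07839653  0.09      ]
rails [[0.593 0.269 0.02 ]
 [0.423 0.286 0.02 ]
 [0.586 0.206 0.02 ]
 [0.414 0.225 0.02 ]] len 0.17141423279409412 ctr [0.50385651 0.24645249 0.02      ] yaw [np.float64(-5.906635024360292), np.float64(-6.444652990837262)]
[0.579 0.265 0.105]
[0.531 0.272 0.105]
[0.482 0.279 0.105]
[0.433 0.286 0.105]
[0.572 0.204 0.105]
[0.523 0.21  0.105]
[0.474 0.216 0.105]
[0.425 0.221 0.105]
```

```bash
cat >> h.py <<'E'
def rows(targets):
    """targets: (x,y,z,yaw_deg) tool straight down -> row numbers from present pose"""
    s=observe(); R0=Ro.from_euler('xyz',s['tool_rot'])
    for x,y,z,yaw in targets:
        t=R0.inv().apply(np.array([x,y,z])-s['position'])/.5
        r=np.degrees((R0.inv()*Ro.from_euler('xyz',[180,0,yaw],degrees=True)).as_rotvec())/120
        print(np.round(np.r_[t,r],3).tolist())
E
python3 - <<'E'
from h import *
rows([(.47,.15,.231,110),(.407,-.065,.20,87.5)])
E
```

```text
[-0.722, -0.577, 0.0, -0.0, 0.0, 0.373]
[-0.792, -1.02, 0.063, -0.0, 0.0, 0.56]
```

Request:
play_rows(
  deltas=[
    [-0.722,-0.577,0,0,0,0.373,0],
    [-0.722,-0.577,0,0,0,0.373,0],
    [-0.722,-0.577,0,0,0,0.373,0],
    [-0.722,-0.577,0,0,0,0.373,0],
    [-0.722,-0.577,0,0,0,0.373,0],
    [-0.722,-0.577,0,0,0,0.373,0],
    [-0.722,-0.577,0,0,0,0.373,0],
    [-0.722,-0.577,0,0,0,0.373,0],
    [-0.722,-0.577,0,0,0,0.373,0],
    [-0.722,-0.577,0,0,0,0.373,0],
  ],
  newtons=60,
)

```text
clock: 1.1
position: [0.4716, 0.1452, 0.2314]
tool_rot: [3.142, 0.001, 1.914]
force: [-0.2, 0.4, -0.1]
grip_width: 0.0854
finger_force: 0.0
```

```bash
python3 - <<'E'
from h import *
rows([(.407,-.065,.20,87.5)])
E
```

```text
[-0.352, -0.263, 0.063, 0.0, 0.001, 0.185]
```

Request:
play_rows(
  deltas=[
    [-0.352,-0.263,0.063,0,0,0.185,0],
    [-0.352,-0.263,0.063,0,0,0.185,0],
    [-0.352,-0.263,0.063,0,0,0.185,0],
    [-0.352,-0.263,0.063,0,0,0.185,0],
    [-0.352,-0.263,0.063,0,0,0.185,0],
    [-0.352,-0.263,0.063,0,0,0.185,0],
    [-0.352,-0.263,0.063,0,0,0.185,0],
    [-0.352,-0.263,0.063,0,0,0.185,0],
  ],
)

```text
clock: 1.9
position: [0.407, -0.0591, 0.1998]
tool_rot: [3.142, -0.0, 1.533]
force: [0.1, 1.2, -0.1]
grip_width: 0.0855
finger_force: 0.0
```

```bash
python3 - <<'E'
from h import *
im,c=look('wrist','w1.png'); print(c, observe()['position'])
print('bar ends predicted px',proj(c,[.409,-.027,.122]),proj(c,[.405,-.103,.122]))
E
```

```text
{'fovy': 59.6161972354924, 'cx': 271.89992412166936, 'cy': 211.38136431686524, 'xyz': array([0.41058838, 0.02520366, 0.34403743]), 'rotation': array([ 2.80816850e+00,  8.08802821e-04, -3.77994202e-02])} [ 0.40700331 -0.05909026  0.19983403]
bar ends predicted px [272.81291183 173.71060271] [271.08482459 282.11097497]
```

View pics/w1.png

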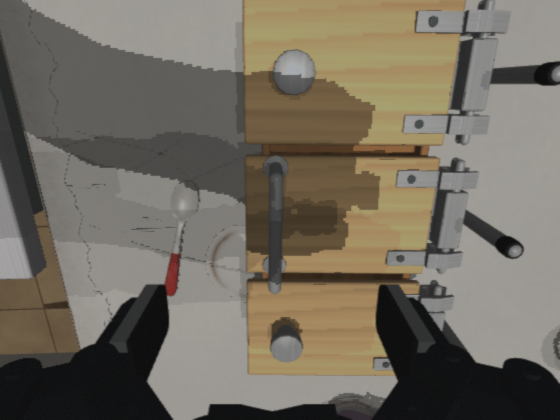

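Wrist view: bar from (277,165) to (275,283), within a few pixels of the prediction. Hinge block at about (450,219).

```bash
python3 - <<'E'
from h import *
c=get_calibration('wrist')
print(onz(c,277,165,.122),onz(c,275,285,.122),onz(c,450,219,.092))
rows([(.409,-.064,.105,87.5)])
E
```

```text
[ 0.41174908 -0.02160423  0.122     ] [ 0.40761008 -0.10532657  0.122     ] [ 0.53723693 -0.07275196  0.092     ]
[-0.01, 0.004, 0.19, 0.0, -0.0, 0.003]
```

Request:
play_rows(
  deltas=[
    [-0.01,0.004,0.08,0,0,0.003,0],
    [-0.01,0.004,0.16,0,0,0.003,0],
    [-0.01,0.004,0.19,0,0,0.003,0],
    [-0.01,0.004,0.19,0,0,0.003,0.5],
    [-0.01,0.004,0.19,0,0,0.003,1],
    [-0.01,0.004,0.19,0,0,0.003,1],
    [-0.01,0.004,0.19,0,0,0.003,1],
    [-0.01,0.004,0.19,0,0,0.003,1],
    [-0.01,0.004,0.19,0,0,0.003,1],
    [-0.01,0.004,0.19,0,0,0.003,1],
  ],
  newtons=60,
)

```text
clock: 2.95
position: [0.4088, -0.065, 0.1055]
tool_rot: [3.14, -0.0, 1.526]
force: [-2.0, 1.6, 14.8]
grip_width: 0.0066
finger_force: 58.8
```

```bash
python3 - <<'E'
from h import *
s=observe(); print(s['position'],s['force'],s['grip_width'])
p=s['position']; e=np.array([np.cos(np.radians(-2.5)),np.sin(np.radians(-2.5))])
r=np.hypot(.130,.038); a0=np.arctan2(.038,-.130)
T=[]
for th in range(9,91,9):
    a=a0-np.radians(th); dx=r*np.cos(a)+.130; dz=r*np.sin(a)-.038
    T.append((*(p[:2]+e*dx),p[2]+dz,87.5))
rows(T)
E
```

```text
[ 0.40884927 -0.06499442  0.10545589] [-1.95134776  1.62940503 14.84025774] 0.00661753935401813
[0.0, 0.015, -0.04, 0.001, -0.0, -0.001]
[0.0, 0.036, -0.077, 0.001, -0.0, -0.001]
[0.0, 0.063, -0.11, 0.001, -0.0, -0.001]
[0.0, 0.094, -0.138, 0.001, -0.0, -0.001]
[0.0, 0.13, -0.161, 0.001, -0.0, -0.001]
[0.0, 0.169, -0.179, 0.001, -0.0, -0.001]
[0.0, 0.21, -0.19, 0.001, -0.0, -0.001]
[0.0, 0.252, -0.194, 0.001, -0.0, -0.001]
[0.0, 0.295, -0.192, 0.001, -0.0, -0.001]
[0.001, 0.336, -0.184, 0.001, -0.0, -0.001]
```

Request:
play_rows(
  deltas=[
    [0,0.007,-0.02,0,0,0,1],
    [0,0.015,-0.04,0,0,0,1],
    [0,0.025,-0.059,0,0,0,1],
    [0,0.036,-0.077,0,0,0,1],
    [0,0.049,-0.094,0,0,0,1],
    [0,0.063,-0.11,0,0,0,1],
    [0,0.078,-0.125,0,0,0,1],
    [0,0.094,-0.138,0,0,0,1],
    [0,0.112,-0.15,0,0,0,1],
    [0,0.13,-0.161,0,0,0,1],
  ],
)

```text
clock: 3.95
position: [0.473, -0.0679, 0.1858]
tool_rot: [-3.139, -0.001, 1.526]
force: [-13.1, 2.3, 19.4]
grip_width: 0.0068
finger_force: 60.0
```

```bash
python3 - <<'E'
from h import *
im,c=look('side','s1.png'); s=observe(); print(s['position'],s['force'],s['moment'],s['finger_force'])
cv2.imwrite('pics/s1c.png',cv2.resize(im[100:380,100:400,::-1],None,fx=2,fy=2))
E
```

```text
[ 0.47450837 -0.06794145  0.18666107] [-13.27057707   2.36221592  23.56852566] [ 0.57418908  3.08963041 -0.02171117] 60.26720702648163
```

View pics/s1c.png

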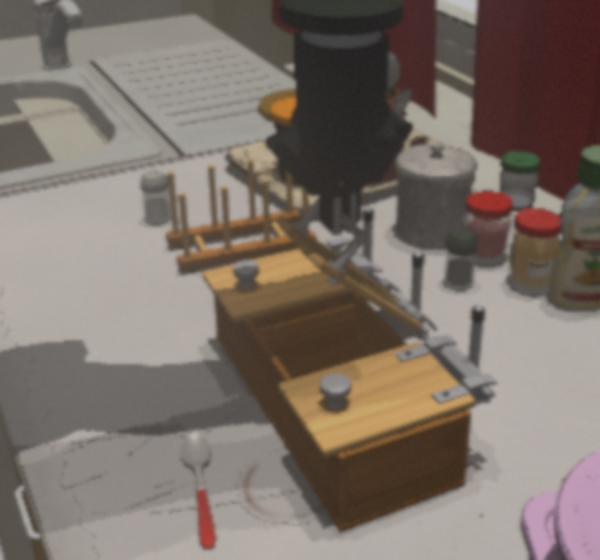

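Lid is swung to about 45°, and the knob lids are still closed. The force points radially outward, so I'll finish the arc about 3 mm wider.

Request:
play_rows(
  deltas=[
    [0,0.018,-0.013,0,0,0,1],
    [0,0.037,-0.024,0,0,0,1],
    [0,0.058,-0.03,0,0,0,1],
    [0,0.079,-0.035,0,0,0,1],
    [0,0.101,-0.038,0,0,0,1],
    [0,0.122,-0.039,0,0,0,1],
    [0,0.144,-0.039,0,0,0,1],
    [0,0.166,-0.037,0,0,0,1],
    [0,0.187,-0.033,0,0,0,1],
    [0,0.207,-0.029,0,0,0,1],
  ],
)

```text
clock: 5.0
position: [0.5778, -0.0728, 0.1997]
tool_rot: [3.141, 0.0, 1.526]
force: [-2.8, 0.3, 2.8]
grip_width: 0.0068
finger_force: 59.7
```

```bash
python3 - <<'E'
from h import *
im,c=look('side','s2.png'); s=observe(); print(s['position'],s['force'],s['moment'],s['finger_force'],s['grip_width'])
cv2.imwrite('pics/s2c.png',cv2.resize(im[100:340,180:400,::-1],None,fx=2.5,fy=2.5))
E
```

```text
[ 0.57881352 -0.07264872  0.1992701 ] [-0.54460942  0.28232366  0.01998958] [ 0.04355753 -0.1188431   0.07444571] 60.339218974113464 0.006622808028942683
```

View pics/s2c.png

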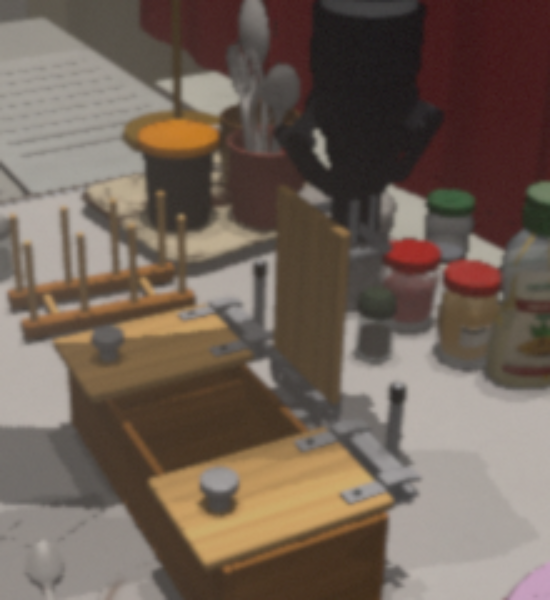

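The lid stands upright with no load on the tool. Next I raise the grip and lift it slowly straight up.

Request:
play_rows(
  deltas=[
    [0,0,0,0,0,0,1],
    [0,0,0,0,0,0,1],
    [0,0,-0.008,0,0,0,1],
    [0,0,-0.016,0,0,0,1],
    [0,0,-0.024,0,0,0,1],
    [0,0,-0.032,0,0,0,1],
    [0,0,-0.04,0,0,0,1],
    [0,0,-0.05,0,0,0,1],
    [0,0,-0.06,0,0,0,1],
    [0,0,-0.06,0,0,0,1],
  ],
  newtons=110,
)

```text
clock: 6.05
position: [0.5771, -0.0728, 0.2306]
tool_rot: [3.141, -0.0, 1.526]
force: [-0.0, 0.7, -1.6]
grip_width: 0.005
finger_force: 107.9
```

Request:
play_rows(
  deltas=[
    [0,0,-0.03,0,0,0,1],
    [0,0,-0.06,0,0,0,1],
    [0,0,-0.1,0,0,0,1],
    [0,0,-0.14,0,0,0,1],
    [0,0,-0.17,0,0,0,1],
    [0,0,-0.18,0,0,0,1],
    [0,0,-0.18,0,0,0,1],
  ],
)

```text
clock: 6.75
position: [0.5769, -0.0727, 0.3199]
tool_rot: [3.141, -0.0, 1.526]
force: [1.7, -0.4, -1.6]
grip_width: 0.0048
finger_force: 107.9
```

```bash
python3 - <<'E'
from h import *
im,c=look('side','s3.png'); s=observe(); print(s['position'],s['force'],s['moment'],s['grip_width'])
cv2.imwrite('pics/s3c.png',cv2.resize(im[60:340,180:400,::-1],None,fx=2,fy=2))
# lid origin 38mm in front of bar along rack x when upright
a=np.radians(-6.2); e=np.array([np.cos(a),np.sin(a)]); print('goal',np.array([.503,.245])+.038*e)
p=np.array([.503,.245])+.038*e
rows([(p[0],p[1],s['position'][2],87.5-3.7)])
E
```

```text
[ 0.57661887 -0.0726484   0.31930863] [-0.08650438  0.07439192 -2.11634447] [ 0.0082198  -0.05269158 -0.06360387] 0.004937299824314394
goal [0.54077774 0.24089602]
[0.623, -0.1, 0.0, -0.0, -0.0, 0.03]
```

View pics/s3c.png

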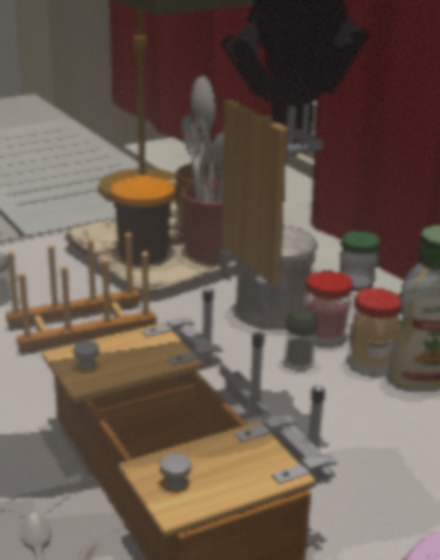

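Lid is off its pins and its lower edge is above the rests. Moving sideways over the rack now.

Request:
play_rows(
  deltas=[
    [0.03,-0.005,0,0,0,0.001,1],
    [0.09,-0.015,0,0,0,0.004,1],
    [0.16,-0.026,0,0,0,0.008,1],
    [0.24,-0.039,0,0,0,0.012,1],
    [0.32,-0.051,0,0,0,0.015,1],
    [0.4,-0.064,0,0,0,0.019,1],
    [0.48,-0.077,0,0,0,0.023,1],
    [0.55,-0.088,0,0,0,0.026,1],
    [0.6,-0.096,0,0,0,0.029,1],
    [0.623,-0.1,0,0,0,0.03,1],
  ],
)

```text
clock: 7.8
position: [0.5398, 0.2433, 0.3184]
tool_rot: [-3.14, 0.001, 1.466]
force: [-0.7, -1.1, -2.1]
grip_width: 0.0049
finger_force: 107.9
```

Request:
play_rows(
  deltas=[
    [0,0,0.04,0,0,0,1],
    [0,0,0.08,0,0,0,1],
    [0,0,0.1,0,0,0,1],
    [0,0,0.1,0,0,0,1],
  ],
)

```text
clock: 8.2
position: [0.5404, 0.2399, 0.2684]
tool_rot: [-3.14, 0.002, 1.462]
force: [0.1, -0.5, -1.5]
grip_width: 0.0048
finger_force: 107.9
```

```bash
python3 - <<'E'
from h import *
im,c=look('side','s4.png'); im2,c2=look('top','t4.png'); s=observe(); print(s['position'],s['tool_rot'],s['force'])
a=cv2.resize(im[60:260,150:350],(400,400)); b=cv2.resize(im2[160:300,150:290],(400,400))
cv2.imwrite('pics/m4.png',np.hstack([a,b])[:,:,::-1])
E
```

```text
[0.54114204 0.24038618 0.27020914] [3.14135350e+00 3.77155191e-05 1.46237166e+00] [-0.00488832 -0.6383204  -1.40182602]
```

View pics/m4.png

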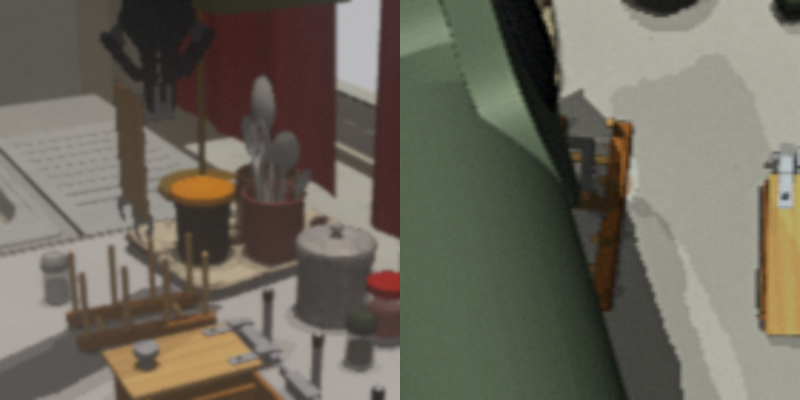

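Side view: hooks hang at crop (125,207) and (143,222), with the plate near vertical above the rack. I'll compare these with the predicted positions.

```bash
python3 - <<'E'
from h import *
c=get_calibration('side'); a=np.radians(-6.2); ex=np.array([np.cos(a),np.sin(a),0]); ey=np.array([-ex[1],ex[0],0])
o=np.array([.503,.245,.157])
for s in (1,-1):
    print('hook end',(proj(c,o+s*.031*ey-[0,0,.012])-[150,60])*2,'top corner',(proj(c,o+s*.046*ey+[0,0,.152])-[150,60])*2)
R=np.array([.503,.245,0])
for x in (-.075,-.025,.025,.075):
  for s in (1,-1): print('prong',x,s,(proj(c,R+x*ex+s*.031*ey+[0,0,.105])-[150,60])*2)
E
python3 -c "
import cv2;im=cv2.imread('pics/s4.png')
cv2.imwrite('pics/s4z.png',cv2.resize(im[90:250,175:275],None,fx=3.7,fy=3.7,interpolation=cv2.INTER_CUBIC))"
```

```text
hook end [125.28621586 210.82309663] top corner [113.50437432  72.08762318]
hook end [140.54942862 230.03966574] top corner [137.3461118   92.36369612]
prong -0.075 1 [ 66.75113517 250.88863377]
prong -0.075 -1 [ 79.26041799 272.18590756]
prong -0.025 1 [107.29460124 244.28217497]
prong -0.025 -1 [121.54616076 264.91708677]
prong 0.025 1 [146.60231175 237.87707951]
prong 0.025 -1 [162.48219497 257.88027775]
prong 0.075 1 [184.72991691 231.66427934]
prong 0.075 -1 [202.13212705 251.06454669]
```

View pics/s4z.png

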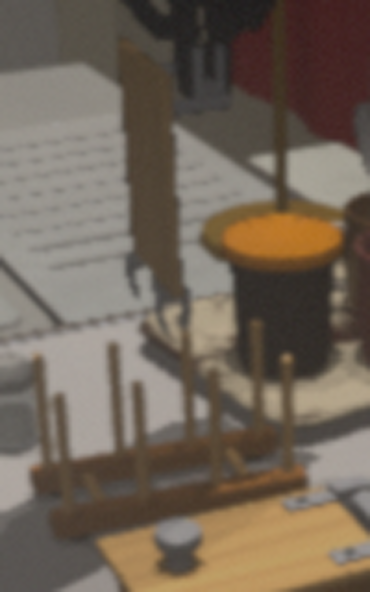

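Both the prongs and the hooks sit about 3 px from prediction with the same offset, so the lid is centred in the middle slot to within about 3 mm. Lowering.

Request:
play_rows(
  deltas=[
    [0,0,0.03,0,0,0,1],
    [0,0,0.07,0,0,0,1],
    [0,0,0.11,0,0,0,1],
    [0,0,0.15,0,0,0,1],
    [0,0,0.18,0,0,0,1],
    [0,0,0.2,0,0,0,1],
    [0,0,0.215,0,0,0,1],
    [0,0,0.22,0,0,0,1],
    [0,0,0.22,0,0,0,1],
  ],
)

```text
clock: 9.2
position: [0.541, 0.2407, 0.1601]
tool_rot: [3.141, -0.0, 1.463]
force: [0.1, 0.0, -0.9]
grip_width: 0.0049
finger_force: 108.0
```

Request:
play_rows(
  deltas=[
    [0,0,0.006,0,0,0,1],
    [0,0,0.012,0,0,0,1],
    [0,0,0.018,0,0,0,1],
    [0,0,0.022,0,0,0,1],
    [0,0,0.022,0,0,0,1],
    [0,0,0.022,0,0,0,1],
  ],
)

```text
clock: 9.8
position: [0.5415, 0.2408, 0.1493]
tool_rot: [3.14, -0.001, 1.463]
force: [1.4, -0.9, 4.9]
grip_width: 0.005
finger_force: 108.8
```

Hooks have landed on the rails at 5 N. Opening the fingers only slightly to release.

Request:
play_rows(
  deltas=[
    [0,0,0,0,0,0,0.9],
    [0,0,0,0,0,0,0.85],
    [0,0,0,0,0,0,0.8],
    [0,0,0,0,0,0,0.78],
    [0,0,0,0,0,0,0.78],
    [0,0,0,0,0,0,0.78],
    [0,0,0,0,0,0,0.78],
    [0,0,0,0,0,0,0.78],
  ],
  newtons=20,
)

```text
clock: 10.6
position: [0.5408, 0.2407, 0.1488]
tool_rot: [-3.142, 0.0, 1.463]
force: [-0.3, 0.2, 0.5]
grip_width: 0.019
finger_force: 0.0
```

```bash
python3 - <<'E'
from h import *
im,c=look('side','s5.png'); s=observe(); print(s['position'],s['force'],s['moment'],s['grip_width'])
cv2.imwrite('pics/s5z.png',cv2.resize(im[90:260,165:305,::-1],None,fx=3.5,fy=3.5,interpolation=cv2.INTER_CUBIC))
E
```

```text
[0.54078881 0.24074231 0.14881194] [-0.50911363  0.19924678  0.31547317] [-0.01901819 -0.00262018 -0.02438665] 0.018679742034608864
```

View pics/s5z.png

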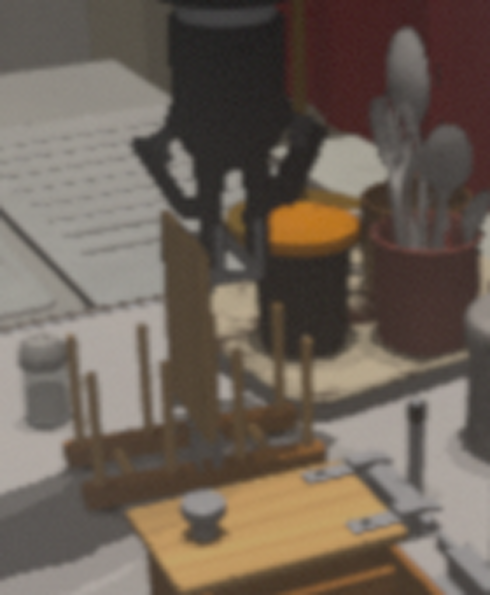

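The lid stands upright in the middle slot with its hooks on the rails, and the tool carries no load. Retreating straight up.

Request:
play_rows(
  deltas=[
    [0,0,-0.01,0,0,0,0.78],
    [0,0,-0.03,0,0,0,0.78],
    [0,0,-0.05,0,0,0,0.78],
    [0,0,-0.08,0,0,0,0.78],
    [0,0,-0.14,0,0,0,0.78],
    [0,0,-0.2,0,0,0,0.78],
    [0,0,-0.26,0,0,0,0.78],
    [0,0,-0.28,0,0,0,0.78],
    [0,0,-0.28,0,0,0,0.78],
    [0,0,-0.28,0,0,0,0.78],
  ],
)

```text
clock: 11.65
position: [0.5405, 0.2407, 0.2883]
tool_rot: [-3.141, 0.0, 1.463]
force: [-0.9, -0.5, -0.3]
grip_width: 0.019
finger_force: 0.0
```

```bash
python3 - <<'E'
from h import *
p=cv2.imread('pics/s5.png')[:,:,::-1]; im,c=look('side','s6.png'); s=observe(); print(s['position'],s['force'])
d=np.abs(im.astype(int)-p).max(2)>40
ys,xs=np.nonzero(d[150:]); print(d[150:].sum(), (xs.min(),xs.max(),ys.min()+150,ys.max()+150) if len(xs) else None)
# wood-coloured plate region: left edge columns per row before/after
for r in range(155,205,8):
    f=lambda q:np.round(q[r,208:232].mean(0)).tolist()
    print(r,f(p),f(im))
E
```

```text
[0.54036607 0.24059921 0.28787304] [-0.33444183  0.69210793 -1.02157138]
998 (np.int64(34), np.int64(259), np.int64(150), np.int64(299))
155 [91.0, 84.0, 76.0] [109.0, 102.0, 93.0]
163 [92.0, 84.0, 74.0] [112.0, 105.0, 95.0]
171 [104.0, 94.0, 82.0] [103.0, 94.0, 81.0]
179 [121.0, 109.0, 94.0] [120.0, 108.0, 93.0]
187 [108.0, 95.0, 82.0] [106.0, 95.0, 82.0]
195 [92.0, 80.0, 67.0] [91.0, 79.0, 67.0]
203 [105.0, 94.0, 81.0] [97.0, 86.0, 74.0]
```

The plate region in the picture hasn't changed since before the retreat; only the arm and its shadows moved. Handing in.

```bash
python3 -c "
from workcell import *
print(job_done())"
```

```text
the job is handed in; nothing more can be done
None
```

The bar-handle lid stands upright in the middle slot of the drying rack, hinge edge down; in the side view the knob lids were still closed and the shakers looked undisturbed, and I handed the job in at about 12 s.

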